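# Key the inspection cover onto the gearbox and hold it shut

### The arm

A 7-joint arm with a two-finger parallel gripper is mounted at the origin on the work surface. World frame = base frame: x ahead of the robot, y to its left, z up, the work surface at z = 0. Lengths are in m, angles in rad, forces in N, time in s.
With the tool pointing down it reaches from about 0.425 to 0.925 m from the base axis. Payload 6.8 kg.
Tool frame: the origin (TCP) lies at the very end of the fingers, on their centre line; the grasp point (between the pads) lies 19 mm behind it; z points along the fingers, y is the line along which they close (so a half turn about z gives the same grasp; the last joint's range is limited). The gripper opens to 85 mm and grips with 20 to 120 N. Pads are 22 mm wide; open, the fingers measure 114 mm over their backs; the gripper's body (76 mm by 85 mm) begins 54 mm behind the grasp point. The pads swing forward as they close: fully open they stand 13 mm farther back than shut.
Start: joints at [1.102, 0.477, 0.022, 1.555, -0.011, 1.109, -0.083], TCP at [0.238, -0.632, 0.21] pointing down, gripper open.
Joint ranges: [-2.96, 2.96], [-0.34, 2.1], [-1.41, 1.46], [0.24, 2.44], [-1.37, 4.51], [0.17, 1.92], [-2.96, 2.96]. Speed limits (rad/s): [2.39, 2.39, 3.14, 3.14, 3.14, 3.14, 3.14].

### API

Orientations are given as a rotation vector (axis times angle).
In Python, from bench import get_obs, grab_frame, hand_in gives the robot as it stands.
- The arm moves only by the tool drive_tool, never from a script. Its argument "rows" is a list of rows, each an object with "offset": the shift along the tool's x, y, z as a fraction of full scale, a list of three; "rotation": the turn, a rotation vector about the tool's x, y, z as a fraction of full scale, a list of three; "claw": the opening, from 0 (shut) to 1 (fully open). In form: [{"offset": [tx, ty, tz], "rotation": [wx, wy, wz], "claw": claw}, ...]. A call has 1 to 20 rows; each row is the pose to reach, as a shift and turn from the pose commanded when the call began, along the tool's axes at that moment; what a row does not reach only later rows make up. Full scale, the value 1, is 0.15 m for a shift and 2 rad for a turn. A row lasts 1/12 s, in which the tool goes at most 41.7 mm and 7.16 degrees, less where a joint would pass 70% of its speed; a pose out of reach is approached as far as the arm can. A call with a number of a shift or a turn outside -1 to 1 is refused whole. A call with a gripper value outside its range is refused whole. The fingers move at their own pace and stop on an object; "force" is the grip in N (left out, the last holds). Time passes only in rows, so rows that repeat a pose let the fingers close. It gives the time, the measured TCP pose, the force, the opening and the grip force at its end, in the units of the state.
- get_obs(): the state, without advancing time (a new reading comes with each control period).
- grab_frame(name): name is "scene" or "top" or "wrist"; returns a dict with "frame" (400x640x3 uint8, red, green, blue), "z_map" (400x640 float32, m along the optical axis (not along the pixel's ray), 0 where there is no reading), "vfov" (degrees; the focal length in pixels is half the picture's height over the tangent of half this angle, whatever the lens; pixels are square), "cx", "cy" (the principal point, pixels), "R" (3x3) and "t" (3): a world point X has camera coordinates R X + t. Camera axes: x right, y down, z forward; pixel columns grow to the right and rows downward; lengths in m; the calibration is good to about 2 mm. A picture is of the moment at which its call begins.
- hand_in(): hands the job in; it is judged then, once.
The state is a dict: "clock": time; "joints": joint angles; "qvel": joint speeds; "tau": joint torques, N m; "tcp_pos": TCP position; "orientation": TCP orientation; "contact_force": force on the tool from outside, world axes, zero at the start; "moment": the same for the moment, N m; "grip_width": finger opening in m; "gripper_force": force on a finger pad.
Only numpy, scipy, OpenCV 4.12 (cv2) and the standard library are available. Lean on these libraries where they do the work, as an engineer would, in place of code of your own. Each camera call takes 0.05 s, during which the arm holds its last target. There are 200 camera calls.

### The job

Lift the red inspection cover by its yellow wing knob and set it over the raised aluminium rim on top of the gearbox housing, long side along long side; once it sits there, and not before, turn the wing knob a quarter turn clockwise until it lines up with the white marks on the cover and the key below it can drop into its slot. Then press the cover down against its springy seal until it is fully home on the rim and finish while still holding it pressed there: do not let go. Leave the other parts on the bench where they are.

Things in the scene. Friction and masses are not known exactly. Their poses are not given: they have to be found in the camera images.
- cover: Loose red cover, 0.25 to 0.37 kg with knob: plate 140 (x) by 104 (y) by 4 mm with a skirt 22 mm deep, 4 mm thick, round its underside (inside 132 by 96). Origin: centre of the skirt's bottom edge, z up. Two white marks on top along its x, either side of the knob. Half a turn about z fits too. Origin below point seat: 13 mm on its unturned key, 17 on the free seal, 22 fully home.
- knob (a joint): Wing knob's turn in the cover, rad, clockwise from above positive. 0: wing across the cover (along its y). 1.57: wing in line with the white marks, key in line with the slot (within 0.15). No stop or click there: range -0.15 to 1.95. Friction 0.06 N m: the cover can be carried by the knob without turning, and the knob stays where it is left. The rim keeps the cover from turning with it.
- knob_grip (a point): Grip point on the knob's axis, 50 mm above the cover's origin, 24 mm above its plate. The yellow wing is an upright bar 44 mm long (this point's x), 12 mm thick (its y: grip across this), top 34 mm above the plate; at its foot a black disc 28 mm across, 4 mm high. Fingers come straight down either side of it.
- key (a point): Steel cross key on the knob's shaft below the plate, hidden inside the skirt: 40 mm long (along the wing, this point's x), 7 mm wide, 6 mm high. Site: centre of its bottom, 2 mm above the skirt's bottom edge.
- housing: Fixed grey gearbox housing: foot 220 (x) by 180 mm (y), body 200 by 160, flat deck 75 mm above the bench. Origin: centre of its underside. On the deck stands the frame, an upright aluminium rim 127 (x) by 91 mm (y) outside, wall 10 mm, top 105 mm above the bench, outer top edge bevelled 3.5 mm in over 6 mm. The cover's skirt goes over its outside with 2.5 mm to spare each side.
- seat (a point): Centre of the opening at the height of the rim's top, 105 mm above the bench, axes as the housing's. Inside the rim, 11 mm below this, is a dark plate 6 mm thick with a slot 50 mm (x) by 18 mm (y) at its centre, open below; the cover's key stands on this plate until it is turned in line with the slot.
- seal (a joint): How far the black springy seal just inside the rim is squeezed down, m: 0 free (5 mm proud of the rim), 0.005 level with the rim. It pushes up with 4.5 N at first touch and 12 N when level with the rim, so the cover, whose weight helps, needs a push of some 8 to 10 N to go fully home, and lifts again when let go.
- spacer: Loose steel ring 60 mm across, 14 mm high, between cover and housing: leave alone. Origin: centre of its underside.
- bearing_ring: Loose dark steel ring 90 mm across, 18 mm high: leave alone. Origin: centre of its underside.
- sleeve: Loose dark steel sleeve standing upright, 72 mm across at the foot, 95 mm high: leave alone. Origin: centre of its underside.
- tin: Loose tin 72 mm across, 80 mm high, blue label: leave alone. Origin: centre of its underside.
- driver: Loose screwdriver lying on the bench at the right: leave alone. Origin: middle of its underside.
- roll: Loose upright white roll of wipes, 150 mm across, 210 mm high, at the left: leave alone. Origin: centre of its underside.

How it is judged:
By the outcome, as a careful person would: the job done as asked, in the order asked, and still so for the second after the job is handed in, while the arm keeps its last pose, push and grip.
It also fails if it takes over 42 s, if anything falls off the work surface, if the arm or the gripper's body presses on something with over 40 N, if the wrist force passes 120 N, or if a joint passes its speed limit or range.

## Working session

There is one attempt and no reset: what is moved stays moved. The work goes in short steps, Python scripts to look and compute and a tool call to move; the robot and the scene stay as the last step left them, time stands still between calls to the robot, and variables do not carry over. Pictures are saved under pics/ and viewed, at most 10 in all, crops included, and the job is handed in when it is done.

Besides the shell and the picture viewer there is one more tool, called after ">>>" by a JSON object that holds its "fn" and its "kwargs". drive_tool: Moves the arm, as the interface text tells. Its arguments: {"type":"object","properties":{"rows":{"type":"array","items":{"type":"object","properties":{"offset":{"type":"array","items":{"type":"number"}},"rotation":{"type":"array","items":{"type":"number"}},"claw":{"type":"number"}}}},"force":{"type":"number"}},"required":["rows"]}

```bash
mkdir -p pics; cat > h.py <<'E'
import numpy as np,cv2,pickle
from bench import get_obs,grab_frame,hand_in
def snap(n,fn=None):
    f=grab_frame(n)
    if fn: cv2.imwrite('pics/'+fn,f['frame'][:,:,::-1])
    return f
def pts(f):
    z=f['z_map'].astype(float);h,w=z.shape
    fl=h/2/np.tan(np.radians(f['vfov'])/2)
    v,u=np.mgrid[:h,:w]
    C=np.stack([(u-f['cx'])*z/fl,(v-f['cy'])*z/fl,z],-1)
    P=(C-f['t'])@np.array(f['R'])
    P[z==0]=np.nan
    return P
E
python3 - <<'E'
from h import *
print(get_obs())
for n in('top','scene'):
    f=snap(n,n+'1.png');pickle.dump(f,open(n+'.pkl','wb'))
    print(n,f['vfov'],f['cx'],f['cy'],f['R'],f['t'])
E
```

```text
{'clock': 0.0, 'joints': array([ 1.1018764 ,  0.47781184,  0.02232012,  1.5564666 , -0.01146013,
        1.10926261, -0.08308877]), 'qvel': array([-0.00037695,  0.00065354, -0.00035676, -0.00197503,  0.00150908,
        0.00070726, -0.00110981]), 'tau': array([ 8.20385485e-04, -5.96439207e+01,  1.60770804e+00, -2.81196213e+01,
        1.23272126e-02,  9.26942274e-03,  3.08589608e-05]), 'tcp_pos': array([ 0.23806437, -0.63095328,  0.2085111 ]), 'orientation': array([-3.08885995e+00, -5.63495062e-01,  7.61482003e-04]), 'contact_force': array([1.11581557, 0.41489671, 0.20479697]), 'moment': array([ 0.01357097, -0.08167085,  0.00279929]), 'gripper_force': 0.0, 'grip_width': 0.08526433979642269}
top 50.438414098790425 326.897256806861 198.61759785530307 [[-0.02739043 -0.99928514 -0.02605708]
 [-0.98207917  0.03176298 -0.18577301]
 [ 0.18646786  0.02050171 -0.98224713]] [0.07503561 0.60090456 1.3079117 ]
scene 51.60371033852286 318.31184212924416 207.7307030100498 [[ 0.4677314   0.88386977  0.00125548]
 [ 0.67830845 -0.35803984 -0.64164251]
 [-0.56667891  0.30096795 -0.76700281]] [-0.32274782 -0.31524938  1.6963803 ]
```

View pics/top1.png

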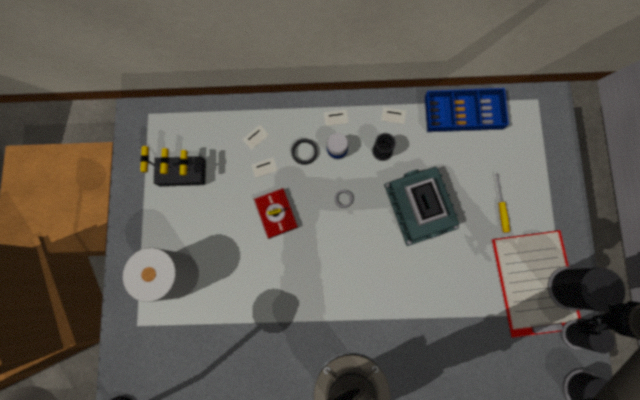

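View pics/scene1.png

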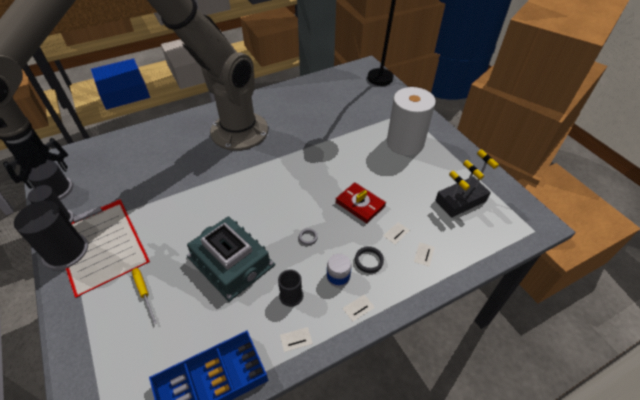

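The top view shows the red cover at (276,212), with the yellow wing across it, and the rim at about (428,200). The scene view agrees with this. Next I'll fit rectangles to the depth points.

```bash
cat > m.py <<'E'
from h import *
def rect(P):
    (c,s,a)=cv2.minAreaRect(P[:,:2].astype(np.float32)*1000)
    if s[0]<s[1]: s=s[::-1];a+=90
    return np.round(c,1),np.round(s,1),round((a+90)%180-90,1),len(P)
def measure(f,n):
    P=pts(f);I=f['frame'].astype(int);r,g,b=I[...,0],I[...,1],I[...,2]
    X,Y,Z=P[...,0],P[...,1],P[...,2]
    red=(r>90)&(g<60)&(b<60)&(abs(X-.6)<.3)&(abs(Y)<.4)
    p=P[red];zc=np.median(p[:,2]);p=p[abs(p[:,2]-zc)<.012];print(n,'cover',rect(p),zc)
    yel=(r>120)&(g>90)&(b<80)&(np.hypot(X-p[:,0].mean(),Y-p[:,1].mean())<.06)
    q=P[yel];print('wing',rect(q),np.percentile(q[:,2],[10,50,90]))
    D=(X>.4)&(X<.9)&(Y<-.05)&(Y>-.45)
    deck=P[D&(abs(Z-.075)<.008)];print('deck',rect(deck),np.median(deck[:,2]))
    c=deck[:,:2].mean(0)
    near=np.hypot(X-c[0],Y-c[1])<.09
    k=P[near&(abs(Z-.106)<.007)];print('rim',rect(k),np.median(k[:,2]),k.mean(0))
    t=P[D&(abs(Z)<.004)]; print('bench z',np.median(t[:,2]))
if __name__=='__main__':
    for n in('top','scene'):
        f=pickle.load(open(n+'.pkl','rb'));measure(f,n)
    f=pickle.load(open('top.pkl','rb'));I=f['frame'][:,:,::-1]
    a=cv2.resize(I[180:245,245:310],(520,520),interpolation=2)
    b=cv2.resize(I[160:250,380:470],(520,520),interpolation=2)
    cv2.imwrite('pics/c1.png',cv2.resize(np.hstack([a,b]),(800,400)))
E
python3 m.py
```

```text
top cover (array([568.1, 228.5]), array([139.1, 100.4]), 19.2, 880) 0.026110667638171776
wing (array([566.9, 234.4]), array([48.7, 12.6]), -82.0, 28) [0.05504083 0.05918355 0.06354579]
deck (array([ 645. , -227.9]), array([358.9, 171. ]), 17.3, 2093) 0.0747894642500384
rim (array([ 578.9, -248.5]), array([126.8,  91.5]), 17.0, 626) 0.1057984519743107 [ 0.57805563 -0.24632738  0.10593092]
bench z 0.0007338426384318722
scene cover (array([570.1, 227.9]), array([140.2, 104.9]), 17.3, 598) 0.02673253013093573
wing (array([557.8, 236.7]), array([70.3, 29.6]), -39.5, 32) [0.05529058 0.05930451 0.06250767]
deck (array([ 646.1, -229.8]), array([365.9, 173.8]), 17.0, 2016) 0.07543097891350067
rim (array([ 582.6, -250. ]), array([122.3,  91.7]), 17.9, 589) 0.10631092074139102 [ 0.59348354 -0.25092536  0.10644224]
bench z 0.001473765882637627
```

View pics/c1.png

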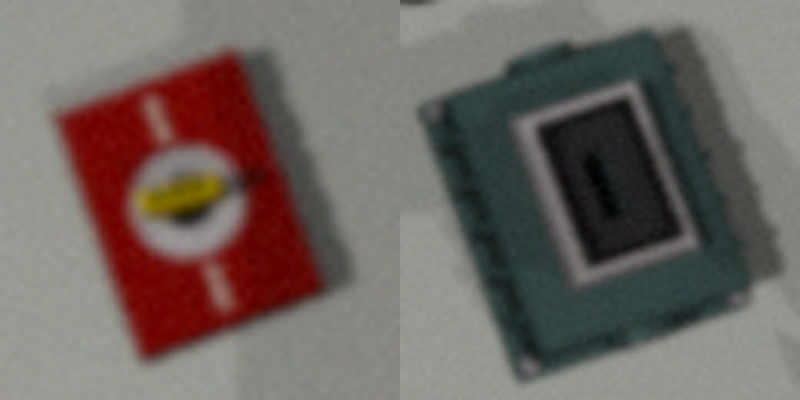

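Both views agree. The cover is at about (569,228) mm with yaw ≈18°, its wing perpendicular to that and perhaps a few degrees clockwise. The rim is at about (580,-249) mm with yaw ≈17°. I'll travel at the current height to above the cover.

>>> {"fn": "drive_tool", "kwargs": {"rows": [{"offset": [0.89, -1, 0], "rotation": [0, 0, 0], "claw": 1}, {"offset": [0.89, -1, 0], "rotation": [0, 0, 0], "claw": 1}, {"offset": [0.89, -1, 0], "rotation": [0, 0, 0], "claw": 1}, {"offset": [0.89, -1, 0], "rotation": [0, 0, 0], "claw": 1}, {"offset": [0.89, -1, 0], "rotation": [0, 0, 0], "claw": 1}, {"offset": [0.89, -1, 0], "rotation": [0, 0, 0], "claw": 1}, {"offset": [0.89, -1, 0], "rotation": [0, 0, 0], "claw": 1}]}}

```text
clock: 0.68
tcp_pos: [0.3113, -0.4421, 0.2095]
orientation: [-3.089, -0.57, -0.0]
contact_force: [-0.1, -1.1, 0.6]
grip_width: 0.0853
gripper_force: 0.0
```

>>> {"fn": "drive_tool", "kwargs": {"rows": [{"offset": [0.89, -1, 0], "rotation": [0, 0, 0], "claw": 1}, {"offset": [0.89, -1, 0], "rotation": [0, 0, 0], "claw": 1}, {"offset": [0.89, -1, 0], "rotation": [0, 0, 0], "claw": 1}, {"offset": [0.89, -1, 0], "rotation": [0, 0, 0], "claw": 1}, {"offset": [0.89, -1, 0], "rotation": [0, 0, 0], "claw": 1}, {"offset": [0.89, -1, 0], "rotation": [0, 0, 0], "claw": 1}, {"offset": [0.89, -1, 0], "rotation": [0, 0, 0], "claw": 1}]}}

```text
clock: 1.27
tcp_pos: [0.3828, -0.2564, 0.2096]
orientation: [3.09, 0.567, 0.0]
contact_force: [-0.1, 0.9, -0.4]
grip_width: 0.0857
gripper_force: 0.0
```

>>> {"fn": "drive_tool", "kwargs": {"rows": [{"offset": [0.89, -1, 0], "rotation": [0, 0, 0], "claw": 1}, {"offset": [0.89, -1, 0], "rotation": [0, 0, 0], "claw": 1}, {"offset": [0.89, -1, 0], "rotation": [0, 0, 0], "claw": 1}, {"offset": [0.89, -1, 0], "rotation": [0, 0, 0], "claw": 1}, {"offset": [0.89, -1, 0], "rotation": [0, 0, 0], "claw": 1}, {"offset": [0.89, -1, 0], "rotation": [0, 0, 0], "claw": 1}, {"offset": [0.89, -1, 0], "rotation": [0, 0, 0], "claw": 1}]}}

```text
clock: 1.85
tcp_pos: [0.455, -0.0697, 0.2094]
orientation: [-3.09, -0.565, -0.0]
contact_force: [0.1, -0.8, 0.1]
grip_width: 0.0854
gripper_force: 0.0
```

>>> {"fn": "drive_tool", "kwargs": {"rows": [{"offset": [0.89, -1, 0], "rotation": [0, 0, 0], "claw": 1}, {"offset": [0.89, -1, 0], "rotation": [0, 0, 0], "claw": 1}, {"offset": [0.89, -1, 0], "rotation": [0, 0, 0], "claw": 1}, {"offset": [0.89, -1, 0], "rotation": [0, 0, 0], "claw": 1}, {"offset": [0.89, -1, 0], "rotation": [0, 0, 0], "claw": 1}, {"offset": [0.89, -1, 0], "rotation": [0, 0, 0], "claw": 1}, {"offset": [0.89, -1, 0], "rotation": [0, 0, 0], "claw": 1}]}}

```text
clock: 2.43
tcp_pos: [0.5271, 0.1171, 0.2089]
orientation: [3.091, 0.563, -0.001]
contact_force: [-0.2, -1.4, -0.3]
grip_width: 0.0856
gripper_force: 0.0
```

>>> {"fn": "drive_tool", "kwargs": {"rows": [{"offset": [0.52, -0.59, 0], "rotation": [0, 0, -0.73], "claw": 1}, {"offset": [0.52, -0.59, 0], "rotation": [0, 0, -0.73], "claw": 1}, {"offset": [0.52, -0.59, 0], "rotation": [0, 0, -0.73], "claw": 1}, {"offset": [0.52, -0.59, 0], "rotation": [0, 0, -0.73], "claw": 1}, {"offset": [0.52, -0.59, 0], "rotation": [0, 0, -0.73], "claw": 1}, {"offset": [0.52, -0.59, 0], "rotation": [0, 0, -0.73], "claw": 1}, {"offset": [0.52, -0.59, 0], "rotation": [0, 0, -0.73], "claw": 1}, {"offset": [0.52, -0.59, 0], "rotation": [0, 0, -0.73], "claw": 1}, {"offset": [0.52, -0.59, 0], "rotation": [0, 0, -0.73], "claw": 1}, {"offset": [0.52, -0.59, 0], "rotation": [0, 0, -0.73], "claw": 1}, {"offset": [0.52, -0.59, 0], "rotation": [0, 0, -0.73], "claw": 1}, {"offset": [0.52, -0.59, 0], "rotation": [0, 0, -0.73], "claw": 1}, {"offset": [0.52, -0.59, 0], "rotation": [0, 0, -0.73], "claw": 1}, {"offset": [0.52, -0.59, 0], "rotation": [0, 0, -0.73], "claw": 1}, {"offset": [0.52, -0.59, 0], "rotation": [0, 0, -0.73], "claw": 1}]}}

```text
clock: 3.68
tcp_pos: [0.5685, 0.2262, 0.2091]
orientation: [1.934, 2.475, -0.002]
contact_force: [-0.3, 0.9, 0.2]
grip_width: 0.0851
gripper_force: 0.0
```

```bash
cat >> h.py <<'E'
from scipy.spatial.transform import Rotation as Ro
def state():
    o=get_obs();R=Ro.from_rotvec(o['orientation']).as_matrix()
    return o,R,np.degrees(np.arctan2(R[1,0],R[0,0]))
def need(xyz,yaw):
    o,R,y=state();d=R.T@(np.array(xyz)-o['tcp_pos'])/.15
    dy=(yaw-y+180)%360-180
    print('tcp',o['tcp_pos'].round(4),'yaw',y.round(2),'off',d.round(3),'wz',round(-np.radians(dy)/2,4))
E
python3 - <<'E'
from h import *
f=snap('wrist','w1.png');pickle.dump(f,open('w1.pkl','wb'))
o,R,y=state();print(o['tcp_pos'],y,o['joints'].round(2),R[:,2])
from m import rect
P=pts(f);I=f['frame'].astype(int);r,g,b=I[...,0],I[...,1],I[...,2]
red=(r>80)&(g<60)&(b<60)&(abs(P[...,2]-.027)<.008);print(rect(P[red]),np.median(P[red][:,2]))
ye=(r>110)&(g>80)&(b<80)&(P[...,2]>.052)&(P[...,2]<.07);print(rect(P[ye]),P[ye].mean(0))
v,u=np.nonzero(ye);print(u.mean(),v.mean())
E
```

```text
[0.56833415 0.22692151 0.20927998] 104.0831708018966 [ 0.09  0.48 -0.78  1.67  0.37  1.14 -0.54] [-4.60454974e-05 -1.05534245e-03 -9.99999442e-01]
(array([569.5, 230.3]), array([138.4, 103.2]), 19.4, 8222) 0.026360173439361104
(array([569.6, 230.4]), array([43.1, 11.2]), -76.2, 353) [0.56934961 0.23133995 0.05986847]
319.38243626062325 171.26062322946174
```

View pics/w1.png

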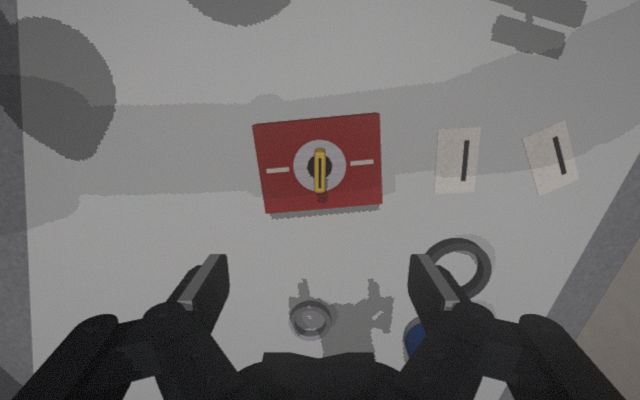

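The wrist view shows the wing upright at (320,171) and the white marks at (278,170) and (362,162). So the wing sits at yaw 104° and the cover at about 19.4°, which puts the knob about 5° clockwise already. I'll descend, grip and lift.

>>> {"fn": "drive_tool", "kwargs": {"rows": [{"offset": [0.017, 0.011, 0.3], "rotation": [0, 0, 0], "claw": 1}, {"offset": [0.017, 0.011, 0.5], "rotation": [0, 0, 0], "claw": 1}, {"offset": [0.017, 0.011, 0.7], "rotation": [0, 0, 0], "claw": 1}, {"offset": [0.017, 0.011, 0.85], "rotation": [0, 0, 0], "claw": 1}, {"offset": [0.017, 0.011, 0.95], "rotation": [0, 0, 0], "claw": 1}, {"offset": [0.017, 0.011, 1], "rotation": [0, 0, 0], "claw": 1}, {"offset": [0.017, 0.011, 1], "rotation": [0, 0, 0], "claw": 1}]}}

```text
clock: 4.32
tcp_pos: [0.5683, 0.231, 0.0583]
orientation: [-1.927, -2.48, 0.003]
contact_force: [-0.1, -0.1, -0.2]
grip_width: 0.0856
gripper_force: 0.0
```

>>> {"fn": "drive_tool", "kwargs": {"rows": [{"offset": [0, 0, 0.08], "rotation": [0, 0, 0], "claw": 1}, {"offset": [0, 0, 0.15], "rotation": [0, 0, 0], "claw": 1}, {"offset": [0, 0, 0.165], "rotation": [0, 0, 0], "claw": 1}, {"offset": [0, 0, 0.165], "rotation": [0, 0, 0], "claw": 1}, {"offset": [0, 0, 0.165], "rotation": [0, 0, 0], "claw": 1}]}}

```text
clock: 4.73
tcp_pos: [0.569, 0.2316, 0.035]
orientation: [1.927, 2.481, 0.0]
contact_force: [-0.4, 0.3, -0.2]
grip_width: 0.0857
gripper_force: 0.0
```

```bash
python3 -c "
from h import *
need([.5693,.2298,.034],104)"
```

```text
tcp [0.569  0.2316 0.035 ] yaw 104.32 off [-0.012 -0.001  0.007] wz 0.0028
```

>>> {"fn": "drive_tool", "kwargs": {"force": 60, "rows": [{"offset": [-0.006, 0, 0], "rotation": [0, 0, 0], "claw": 0.3}, {"offset": [-0.006, 0, 0], "rotation": [0, 0, 0], "claw": 0}, {"offset": [-0.006, 0, 0], "rotation": [0, 0, 0], "claw": 0}, {"offset": [-0.006, 0, 0], "rotation": [0, 0, 0], "claw": 0}, {"offset": [-0.006, 0, 0], "rotation": [0, 0, 0], "claw": 0}, {"offset": [-0.006, 0, 0], "rotation": [0, 0, 0], "claw": 0}, {"offset": [-0.006, 0, 0], "rotation": [0, 0, 0], "claw": 0}, {"offset": [-0.006, 0, 0], "rotation": [0, 0, 0], "claw": 0}, {"offset": [-0.006, 0, 0], "rotation": [0, 0, 0], "claw": 0}, {"offset": [-0.006, 0, 0], "rotation": [0, 0, 0], "claw": 0}, {"offset": [-0.006, 0, 0], "rotation": [0, 0, 0], "claw": 0}, {"offset": [-0.006, 0, 0], "rotation": [0, 0, 0], "claw": 0}]}}

```text
clock: 5.73
tcp_pos: [0.569, 0.2307, 0.035]
orientation: [1.927, 2.481, -0.0]
contact_force: [-2.2, -0.6, 6.1]
grip_width: 0.0092
gripper_force: 58.9
```

>>> {"fn": "drive_tool", "kwargs": {"rows": [{"offset": [0, 0, -0.1], "rotation": [0, 0, 0], "claw": 0}, {"offset": [0, 0, -0.25], "rotation": [0, 0, 0], "claw": 0}, {"offset": [0, 0, -0.45], "rotation": [0, 0, 0], "claw": 0}, {"offset": [0, 0, -0.65], "rotation": [0, 0, 0], "claw": 0}, {"offset": [0, 0, -0.85], "rotation": [0, 0, 0], "claw": 0}, {"offset": [0, 0, -1], "rotation": [0, 0, 0], "claw": 0}, {"offset": [0, 0, -1], "rotation": [0, 0, 0], "claw": 0}, {"offset": [0, 0, -1], "rotation": [0, 0, 0], "claw": 0}]}}

```text
clock: 6.4
tcp_pos: [0.5696, 0.2309, 0.186]
orientation: [1.926, 2.48, 0.003]
contact_force: [-0.2, 0.3, -4.1]
grip_width: 0.0087
gripper_force: 58.9
```

```bash
python3 - <<'E'
from h import *
from m import rect
f=snap('wrist','w2.png')
o,R,y=state();print(o['tcp_pos'],y,o['contact_force'],o['moment'],o['grip_width'])
P=pts(f);I=f['frame'].astype(int);r,g,b=I[...,0],I[...,1],I[...,2]
red=(r>80)&(g<60)&(b<60)&(P[...,2]>.1);p=P[red];print(rect(p),np.median(p[:,2]))
A=np.c_[p[:,:2]-p[:,:2].mean(0),np.ones(len(p))];
k=abs(p[:,2]-np.median(p[:,2]))<.006
print(np.linalg.lstsq(A[k],p[k,2],rcond=None)[0])
E
```

```text
[0.56867107 0.23011969 0.18428975] 104.31409769199435 [-0.79959856 -0.41008197 -3.87490108] [-0.03680882  0.08411032  0.02202369] 0.009459044657634667
(array([570.6, 230.4]), array([140.1, 104.3]), 19.7, 23223) 0.177142316200886
[2.35325667e-03 1.36554084e-05 1.77132897e-01]
```

View pics/w2.png

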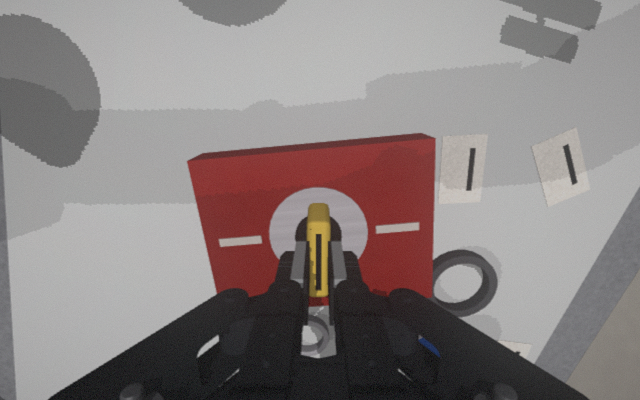

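The cover hangs level in the grip at the same relative angle; the marks are at (240,241) and (397,228). I'll carry it past the housing to a spot where the wrist camera can see the rim ahead.

>>> {"fn": "drive_tool", "kwargs": {"rows": [{"offset": [-0.1, -0.02, -0.03], "rotation": [0, 0, 0.004], "claw": 0}, {"offset": [-0.25, -0.05, -0.06], "rotation": [0, 0, 0.008], "claw": 0}, {"offset": [-0.45, -0.09, -0.1], "rotation": [0, 0, 0.012], "claw": 0}, {"offset": [-0.65, -0.13, -0.1], "rotation": [0, 0, 0.016], "claw": 0}, {"offset": [-0.85, -0.17, -0.1], "rotation": [0, 0, 0.02], "claw": 0}, {"offset": [-1, -0.2, -0.1], "rotation": [0, 0, 0.022], "claw": 0}]}}

```text
clock: 6.95
tcp_pos: [0.5758, 0.0741, 0.1974]
orientation: [-1.983, -2.434, 0.006]
contact_force: [0.9, -0.1, -3.2]
grip_width: 0.0091
gripper_force: 58.9
```

>>> {"fn": "drive_tool", "kwargs": {"rows": [{"offset": [-0.2, -0.04, 0], "rotation": [0, 0, 0], "claw": 0}, {"offset": [-0.4, -0.08, 0], "rotation": [0, 0, 0], "claw": 0}, {"offset": [-0.6, -0.12, 0], "rotation": [0, 0, 0], "claw": 0}, {"offset": [-0.8, -0.16, 0], "rotation": [0, 0, 0], "claw": 0}, {"offset": [-1, -0.2, 0], "rotation": [0, 0, 0], "claw": 0}]}}

```text
clock: 7.37
tcp_pos: [0.5767, -0.0768, 0.1975]
orientation: [-1.979, -2.436, 0.003]
contact_force: [0.4, -0.7, -3.2]
grip_width: 0.0087
gripper_force: 58.9
```

>>> {"fn": "drive_tool", "kwargs": {"rows": [{"offset": [-0.2, -0.04, 0], "rotation": [0, 0, 0], "claw": 0}, {"offset": [-0.4, -0.08, 0], "rotation": [0, 0, 0], "claw": 0}, {"offset": [-0.6, -0.12, 0], "rotation": [0, 0, 0], "claw": 0}, {"offset": [-0.8, -0.16, 0], "rotation": [0, 0, 0], "claw": 0}, {"offset": [-1, -0.2, 0], "rotation": [0, 0, 0], "claw": 0}]}}

```text
clock: 7.78
tcp_pos: [0.578, -0.2294, 0.1973]
orientation: [-1.979, -2.435, 0.002]
contact_force: [0.7, 0.3, -3.1]
grip_width: 0.0086
gripper_force: 58.9
```

>>> {"fn": "drive_tool", "kwargs": {"rows": [{"offset": [-0.2, -0.04, 0], "rotation": [0, 0, 0], "claw": 0}, {"offset": [-0.4, -0.08, 0], "rotation": [0, 0, 0], "claw": 0}, {"offset": [-0.6, -0.12, 0], "rotation": [0, 0, 0], "claw": 0}, {"offset": [-0.8, -0.16, 0], "rotation": [0, 0, 0], "claw": 0}, {"offset": [-0.95, -0.19, 0], "rotation": [0, 0, 0], "claw": 0}, {"offset": [-1, -0.2, 0], "rotation": [0, 0, 0], "claw": 0}, {"offset": [-1, -0.2, 0], "rotation": [0, 0, 0], "claw": 0}, {"offset": [-1, -0.2, 0], "rotation": [0, 0, 0], "claw": 0}]}}

```text
clock: 8.45
tcp_pos: [0.5803, -0.3797, 0.1978]
orientation: [-1.979, -2.436, -0.001]
contact_force: [0.6, 1.0, -3.2]
grip_width: 0.0092
gripper_force: 58.9
```

```bash
cat > w.py <<'E'
from h import *
from m import rect
import sys
f=snap('wrist',sys.argv[1])
o,R,y=state();print(o['clock'],o['tcp_pos'],y,o['joints'].round(2))
P=pts(f);I=f['frame'].astype(int);r,g,b=I[...,0],I[...,1],I[...,2]
X,Y,Z=P[...,0],P[...,1],P[...,2]
z0=o['tcp_pos'][2]-.008
red=(r>80)&(g<60)&(b<60)&(abs(Z-z0)<.005);print('cover',rect(P[red]),np.median(P[red][:,2]),'rel TCP yaw',y)
for n in('wrist','top'):
    if n=='top': f=snap('top');P=pts(f);Z=P[...,2];X=P[...,0];Y=P[...,1]
    k=(np.hypot(X-.58,Y+.248)<.085)&(abs(Z-.106)<.006);print(n,'rim',rect(P[k]),np.median(P[k][:,2]))
    k=(abs(Z-.075)<.005)&(np.hypot(X-.58,Y+.248)<.14);print('deck',rect(P[k]))
E
python3 w.py w3.png
```

```text
8.5 [ 0.58095259 -0.37857419  0.19843045] 101.92461306901724 [ 0.9   0.59 -0.62  1.48  0.36  1.19  0.43]
cover (array([ 580.7, -380.2]), array([139.1, 103.8]), 17.1, 16104) 0.1889435401032481 rel TCP yaw 101.92461306901724
wrist rim (array([ 582.4, -259.4]), array([126.5,  69.9]), 16.9, 6401) 0.10585917634924029
deck (array([ 585.6, -279.3]), array([219.9, 113.5]), 11.8, 16451)
top rim (array([ 578.6, -248.2]), array([126.1,  90.5]), 16.9, 561) 0.10590257540549859
deck (array([ 578.6, -248.8]), array([218. , 165.6]), 15.3, 1830)
```

View pics/w3.png

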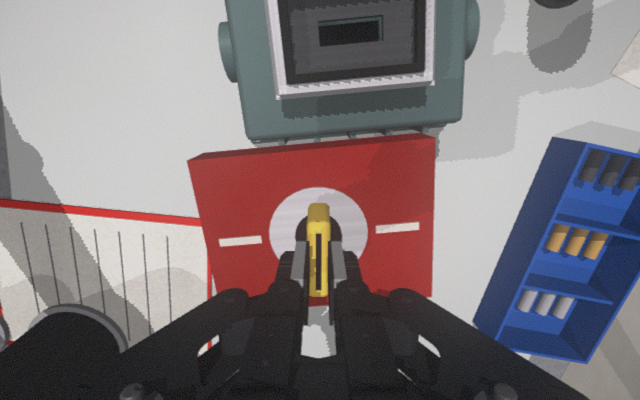

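The wrist view shows the rim cut off at the top of the frame, with its near corners at (278,97) and (432,84) and its long side parallel to the cover. I'll back off 35 mm so the whole rim shows.

>>> {"fn": "drive_tool", "kwargs": {"rows": [{"offset": [-0.1, 0, 0], "rotation": [0, 0, 0], "claw": 0}, {"offset": [-0.23, 0, 0], "rotation": [0, 0, 0], "claw": 0}, {"offset": [-0.23, 0, 0], "rotation": [0, 0, 0], "claw": 0}, {"offset": [-0.23, 0, 0], "rotation": [0, 0, 0], "claw": 0}, {"offset": [-0.23, 0, 0], "rotation": [0, 0, 0], "claw": 0}]}}

```text
clock: 8.97
tcp_pos: [0.5886, -0.4126, 0.1997]
orientation: [-1.978, -2.44, -0.001]
contact_force: [0.4, -0.1, -2.7]
grip_width: 0.0088
gripper_force: 59.0
```

```bash
python3 w.py w4.png; python3 - <<'E'
from h import *
from m import rect
f=snap('top');P=pts(f);I=f['frame'].astype(int);r,g,b=I[...,0],I[...,1],I[...,2]
z0=state()[0]['tcp_pos'][2]-.008
k=(r>80)&(g<60)&(b<60)&(abs(P[...,2]-z0)<.012)&(P[...,0]>.4);print('top cover',rect(P[k]) if k.any() else 0)
E
```

```text
9.0167 [ 0.5886041  -0.41253361  0.19979573] 101.94384964038997 [ 0.91  0.63 -0.61  1.41  0.37  1.21  0.47]
cover (array([ 589.2, -413.3]), array([139. , 104.2]), 17.3, 15760) 0.19077023422894174 rel TCP yaw 101.94384964038997
wrist rim (array([ 588.2, -280.8]), array([128.1,  35.6]), 12.0, 5147) 0.10570855926147671
deck (array([ 585.7, -288.8]), array([209.1,  81.7]), 16.5, 13277)
top rim (array([ 578.8, -248.2]), array([126.5,  90.3]), 16.8, 548) 0.10618145100029334
deck (array([ 578.9, -246.3]), array([218.9, 169.9]), 15.0, 1819)
top cover (array([ 587.4, -410. ]), array([137.9, 101.5]), 18.7, 877)
```

Backing off cut off more of the rim, but the near-edge data are good. The rim centre is about (579.5,-249.5) mm with yaw 17°. Now I'll go over the rim.

>>> {"fn": "drive_tool", "kwargs": {"rows": [{"offset": [0.15, 0.02, 0], "rotation": [0, 0, 0.002], "claw": 0}, {"offset": [0.35, 0.06, 0], "rotation": [0, 0, 0.002], "claw": 0}, {"offset": [0.55, 0.1, 0], "rotation": [0, 0, 0.002], "claw": 0}, {"offset": [0.75, 0.14, 0], "rotation": [0, 0, 0.002], "claw": 0}, {"offset": [0.9, 0.163, 0], "rotation": [0, 0, 0.002], "claw": 0}, {"offset": [1, 0.163, 0], "rotation": [0, 0, 0.002], "claw": 0}, {"offset": [1, 0.163, 0], "rotation": [0, 0, 0.002], "claw": 0}]}}

```text
clock: 9.7
tcp_pos: [0.5815, -0.2576, 0.2004]
orientation: [-1.978, -2.44, -0.002]
contact_force: [0.0, 1.3, -2.9]
grip_width: 0.0087
gripper_force: 59.0
```

>>> {"fn": "drive_tool", "kwargs": {"rows": [{"offset": [0.08, 0, 0.1], "rotation": [0, 0, 0], "claw": 0}, {"offset": [0.08, 0, 0.2], "rotation": [0, 0, 0], "claw": 0}, {"offset": [0.08, 0, 0.3], "rotation": [0, 0, 0], "claw": 0}, {"offset": [0.08, 0, 0.3], "rotation": [0, 0, 0], "claw": 0}, {"offset": [0.08, 0, 0.3], "rotation": [0, 0, 0], "claw": 0}]}}

```text
clock: 10.12
tcp_pos: [0.5781, -0.2522, 0.1542]
orientation: [-1.987, -2.432, 0.002]
contact_force: [0.2, -0.3, -2.3]
grip_width: 0.0093
gripper_force: 59.0
```

```bash
python3 - <<'E'
from h import *
from m import rect
need([.579,-.2489,.145],101.7)
snap('scene','s2.png')
f=snap('wrist');P=pts(f);I=f['frame'].astype(int);r,g,b=I[...,0],I[...,1],I[...,2]
k=(r>80)&(g<60)&(b<60)&(abs(P[...,2]-.146)<.008);print(rect(P[k]),np.median(P[k][:,2]))
I=cv2.imread('pics/s2.png')[170:310,150:310];cv2.imwrite('pics/s2c.png',cv2.resize(I,(640,560),interpolation=2))
E
```

```text
tcp [ 0.5781 -0.2522  0.1542] yaw 101.51 off [0.02  0.01  0.061] wz -0.0017
(array([ 579.9, -252.4]), array([139.2, 103.7]), 16.8, 19948) 0.14636130523802438
```

View pics/s2c.png

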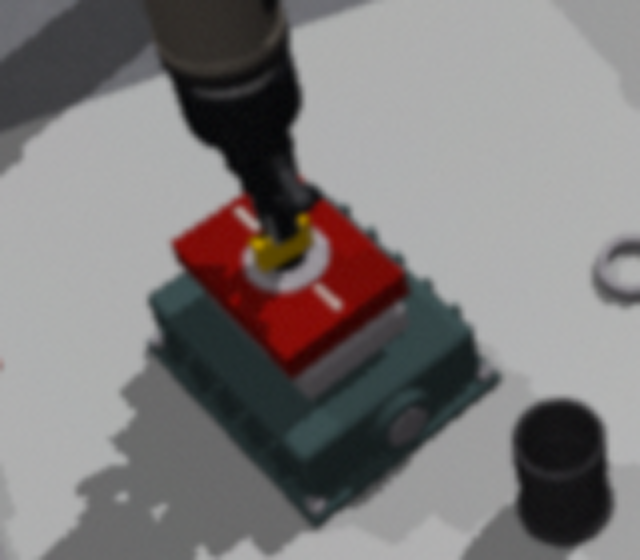

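The scene crop shows the cover level above the rim and parallel to it, with the rim's near corner at (310,385). I'll correct 3 mm in y and lower it slowly.

>>> {"fn": "drive_tool", "kwargs": {"rows": [{"offset": [0.018, 0.002, 0], "rotation": [0, 0, -0.001], "claw": 0}, {"offset": [0.018, 0.002, 0.03], "rotation": [0, 0, -0.001], "claw": 0}, {"offset": [0.018, 0.002, 0.06], "rotation": [0, 0, -0.001], "claw": 0}, {"offset": [0.018, 0.002, 0.09], "rotation": [0, 0, -0.001], "claw": 0}, {"offset": [0.018, 0.002, 0.11], "rotation": [0, 0, -0.001], "claw": 0}, {"offset": [0.018, 0.002, 0.12], "rotation": [0, 0, -0.001], "claw": 0}, {"offset": [0.018, 0.002, 0.13], "rotation": [0, 0, -0.001], "claw": 0}, {"offset": [0.018, 0.002, 0.13], "rotation": [0, 0, -0.001], "claw": 0}, {"offset": [0.018, 0.002, 0.13], "rotation": [0, 0, -0.001], "claw": 0}]}}

```text
clock: 10.97
tcp_pos: [0.5787, -0.2485, 0.1352]
orientation: [-1.984, -2.436, -0.0]
contact_force: [-0.7, -0.5, -2.4]
grip_width: 0.009
gripper_force: 59.0
```

>>> {"fn": "drive_tool", "kwargs": {"rows": [{"offset": [0, 0, 0.01], "rotation": [0, 0, 0], "claw": 0}, {"offset": [0, 0, 0.02], "rotation": [0, 0, 0], "claw": 0}, {"offset": [0, 0, 0.03], "rotation": [0, 0, 0], "claw": 0}, {"offset": [0, 0, 0.04], "rotation": [0, 0, 0], "claw": 0}, {"offset": [0, 0, 0.05], "rotation": [0, 0, 0], "claw": 0}, {"offset": [0, 0, 0.05], "rotation": [0, 0, 0], "claw": 0}, {"offset": [0, 0, 0.05], "rotation": [0, 0, 0], "claw": 0}]}}

```text
clock: 11.55
tcp_pos: [0.5786, -0.2484, 0.1276]
orientation: [-1.984, -2.436, 0.0]
contact_force: [0.5, 0.2, -3.3]
grip_width: 0.0088
gripper_force: 59.0
```

```bash
python3 - <<'E'
from h import *
from m import rect
o,R,y=state();print(o['tcp_pos'],y,o['contact_force'],o['moment'],o['joints'].round(2))
f=snap('wrist');P=pts(f);I=f['frame'].astype(int);r,g,b=I[...,0],I[...,1],I[...,2]
k=(r>80)&(g<60)&(b<60)&(abs(P[...,2]-.118)<.008);print(rect(P[k]),np.median(P[k][:,2]))
E
```

```text
[ 0.5786212  -0.24843384  0.12761737] 101.68934565581058 [ 0.46632214  0.18317176 -3.25810432] [-0.00225791  0.01723263  0.08024618] [ 0.77  0.57 -0.64  1.71  0.39  0.99  0.19]
(array([ 579.3, -249.1]), array([139.6, 104.3]), 17.0, 22486) 0.1187675067677254
```

The skirt is 12 mm down over the rim with no contact. Next I'll set the cover on its key.

>>> {"fn": "drive_tool", "kwargs": {"rows": [{"offset": [0, 0, 0.004], "rotation": [0, 0, 0], "claw": 0}, {"offset": [0, 0, 0.008], "rotation": [0, 0, 0], "claw": 0}, {"offset": [0, 0, 0.01], "rotation": [0, 0, 0], "claw": 0}, {"offset": [0, 0, 0.01], "rotation": [0, 0, 0], "claw": 0}, {"offset": [0, 0, 0.01], "rotation": [0, 0, 0], "claw": 0}]}}

```text
clock: 12.02
tcp_pos: [0.5793, -0.2484, 0.1271]
orientation: [1.983, 2.435, 0.001]
contact_force: [-0.9, 0.5, 5.0]
grip_width: 0.0089
gripper_force: 60.0
```

The cover is seated on its key, with about 8 N carried. Now I'll turn clockwise.

>>> {"fn": "drive_tool", "kwargs": {"rows": [{"offset": [0, 0, 0], "rotation": [0, 0, 0.04], "claw": 0}, {"offset": [0, 0, 0], "rotation": [0, 0, 0.08], "claw": 0}, {"offset": [0, 0, 0], "rotation": [0, 0, 0.13], "claw": 0}, {"offset": [0, 0, 0], "rotation": [0, 0, 0.18], "claw": 0}, {"offset": [0, 0, 0], "rotation": [0, 0, 0.23], "claw": 0}, {"offset": [0, 0, 0], "rotation": [0, 0, 0.28], "claw": 0}, {"offset": [0, 0, 0], "rotation": [0, 0, 0.33], "claw": 0}, {"offset": [0, 0, 0], "rotation": [0, 0, 0.38], "claw": 0}, {"offset": [0, 0, 0], "rotation": [0, 0, 0.43], "claw": 0}, {"offset": [0, 0, 0], "rotation": [0, 0, 0.48], "claw": 0}, {"offset": [0, 0, 0], "rotation": [0, 0, 0.53], "claw": 0}, {"offset": [0, 0, 0], "rotation": [0, 0, 0.58], "claw": 0}, {"offset": [0, 0, 0], "rotation": [0, 0, 0.63], "claw": 0}, {"offset": [0, 0, 0], "rotation": [0, 0, 0.68], "claw": 0}, {"offset": [0, 0, 0], "rotation": [0, 0, 0.72], "claw": 0}, {"offset": [0, 0, 0], "rotation": [0, 0, 0.75], "claw": 0}, {"offset": [0, 0, 0], "rotation": [0, 0, 0.75], "claw": 0}, {"offset": [0, 0, 0], "rotation": [0, 0, 0.75], "claw": 0}]}}

```text
clock: 13.52
tcp_pos: [0.5784, -0.2486, 0.1258]
orientation: [3.111, 0.433, -0.001]
contact_force: [-0.2, -0.9, -2.5]
grip_width: 0.009
gripper_force: 59.0
```

```bash
cat > v.py <<'E'
from h import *
from m import rect
import sys
o,R,y=state();print(o['clock'],o['tcp_pos'],y,o['contact_force'],o['moment'],o['gripper_force'])
f=snap('wrist',sys.argv[1]);P=pts(f);I=f['frame'].astype(int);r,g,b=I[...,0],I[...,1],I[...,2]
k=(r>80)&(g<60)&(b<60)&(P[...,2]>.1)&(P[...,2]<.13);p=P[k];print(rect(p),np.median(p[:,2]))
k=abs(p[:,2]-np.median(p[:,2]))<.004;p=p[k]
print('tilt',np.linalg.lstsq(np.c_[p[:,:2]-p[:,:2].mean(0),np.ones(len(p))],p[:,2],rcond=None)[0])
E
python3 v.py w5.png
```

```text
13.5167 [ 0.57835362 -0.24856836  0.1257743 ] 15.858484164694296 [-0.18995243 -0.91267287 -2.4822773 ] [-0.1990902  -0.06879884  0.01064491] 58.99451402015984
(array([ 577.9, -249. ]), array([139.9, 103.6]), 15.2, 19877) 0.11698475188058341
tilt [ 0.00189296 -0.0106385   0.11698475]
```

View pics/w5.png

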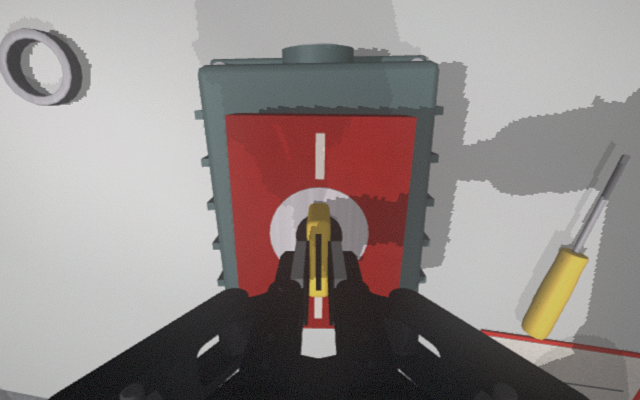

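The white mark at (320,155) now lines up with the wing at x≈319, and the weight hangs free again, so the key has cleared the plate. Now I'll press down in steps.

>>> {"fn": "drive_tool", "kwargs": {"rows": [{"offset": [0, 0, 0.008], "rotation": [0, 0, 0], "claw": 0}, {"offset": [0, 0, 0.016], "rotation": [0, 0, 0], "claw": 0}, {"offset": [0, 0, 0.024], "rotation": [0, 0, 0], "claw": 0}, {"offset": [0, 0, 0.032], "rotation": [0, 0, 0], "claw": 0}, {"offset": [0, 0, 0.04], "rotation": [0, 0, 0], "claw": 0}, {"offset": [0, 0, 0.045], "rotation": [0, 0, 0], "claw": 0}, {"offset": [0, 0, 0.045], "rotation": [0, 0, 0], "claw": 0}, {"offset": [0, 0, 0.045], "rotation": [0, 0, 0], "claw": 0}]}}

```text
clock: 14.23
tcp_pos: [0.5788, -0.2489, 0.1201]
orientation: [3.111, 0.43, 0.001]
contact_force: [-3.0, -1.5, 4.7]
grip_width: 0.0089
gripper_force: 60.0
```

```bash
python3 v.py w6.png
```

```text
14.2333 [ 0.57876785 -0.24890682  0.12013844] 15.732838173660014 [-2.97309443 -1.53270501  4.65833258] [-0.28039531  0.5638464   0.07350171] 60.04857122898102
(array([ 577.9, -249.3]), array([140.3, 103.9]), 15.5, 20024) 0.11142138001597748
tilt [-3.42489074e-05  6.26491316e-04  1.11420022e-01]
```

The cover is level, on the seal and in the last 2.5 mm. I'll press further.

>>> {"fn": "drive_tool", "kwargs": {"rows": [{"offset": [0, 0, 0.006], "rotation": [0, 0, 0], "claw": 0}, {"offset": [0, 0, 0.012], "rotation": [0, 0, 0], "claw": 0}, {"offset": [0, 0, 0.018], "rotation": [0, 0, 0], "claw": 0}, {"offset": [0, 0, 0.022], "rotation": [0, 0, 0], "claw": 0}, {"offset": [0, 0, 0.022], "rotation": [0, 0, 0], "claw": 0}, {"offset": [0, 0, 0.022], "rotation": [0, 0, 0], "claw": 0}]}}

```text
clock: 14.78
tcp_pos: [0.5789, -0.2489, 0.1179]
orientation: [3.111, 0.43, 0.001]
contact_force: [-5.0, -1.3, 13.0]
grip_width: 0.009
gripper_force: 61.1
```

```bash
python3 v.py w7.png
```

```text
14.7833 [ 0.57893871 -0.24889787  0.11794619] 15.726775341197728 [-5.0342709  -1.29566936 13.01912894] [-0.05022704  1.22849688  0.05625297] 61.137285232543945
(array([ 578.1, -249.2]), array([139.9, 104.3]), 15.4, 19972) 0.10932908198084795
tilt [0.0001537  0.00099808 0.10933061]
```

>>> {"fn": "drive_tool", "kwargs": {"rows": [{"offset": [-0.002, 0, 0.003], "rotation": [0, 0, 0], "claw": 0}, {"offset": [-0.004, 0, 0.006], "rotation": [0, 0, 0], "claw": 0}, {"offset": [-0.004, 0, 0.006], "rotation": [0, 0, 0], "claw": 0}, {"offset": [-0.004, 0, 0.006], "rotation": [0, 0, 0], "claw": 0}, {"offset": [-0.004, 0, 0.006], "rotation": [0, 0, 0], "claw": 0}]}}

```text
clock: 15.25
tcp_pos: [0.579, -0.249, 0.1179]
orientation: [3.111, 0.43, 0.003]
contact_force: [-6.9, 0.6, 16.2]
grip_width: 0.0087
gripper_force: 61.7
```

```bash
python3 v.py w8.png
```

```text
15.25 [ 0.57895077 -0.24896894  0.11786268] 15.734399289109797 [-6.93427457  0.60174862 16.21249846] [0.03241189 1.34439895 0.03233971] 61.69752359390259
(array([ 577.8, -249.2]), array([140.4, 103.7]), 15.4, 20029) 0.10933472819314094
tilt [0.00040159 0.00101259 0.10933976]
```

View pics/w8.png

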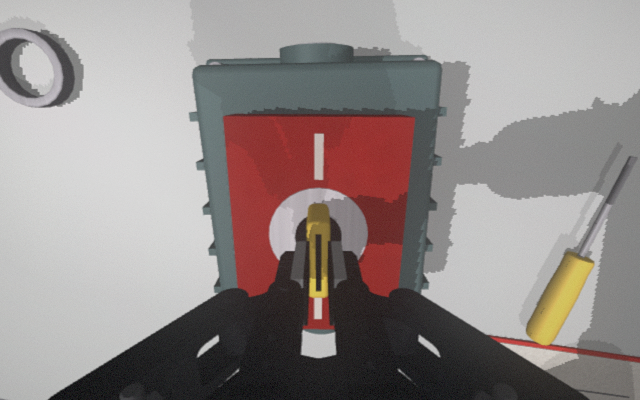

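The push rose from 13 to 16 N while the height stayed put. The plate reads z≈0.1093, and the home height is 0.109. The mark at (319,155) is in line with the wing at 318. The cover is fully home, so I'm handing in.

```bash
python3 -c "
from bench import hand_in
print(hand_in())"
```

```text
the job is handed in; nothing more can be done
None
```

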